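# Hold the cover over the junction box

## Task

Somebody left a driver leaning in the open junction box: take it out and stand it upright in the tool pot, handle down, and let go of it. Then pick up the cover plate by its handle and hold it level about 1.5 cm above the box, clear of it, with its four holes lined up over the four threaded holes so that a colleague can put the screws in. Finish while still holding it there, and leave everything else on the bench where it is.

Things in the scene. Friction and masses are not known exactly. Their poses are not given: they have to be found in the camera images.
- box: Open grey junction box fixed to the bench, 120 (x) x 170 (y) x 75 mm high; origin at the centre of its underside, z up. Walls 5 mm thick, 73 mm high, inside floor 6 mm up. In each corner an aluminium boss 24 x 24 mm, top 75 mm up, with a vertical threaded hole. Mounting ears (11 mm high with bolts) stick out 17 mm on both y sides. A 30 mm high terminal block stands on the middle of the floor.
- box_thread0 (a point): Mouth of the 6 mm threaded hole at (+46, +71, 75) mm in the box frame.
- box_thread1 (a point): Mouth of the 6 mm threaded hole at (-46, +71, 75) mm in the box frame.
- box_thread2 (a point): Mouth of the 6 mm threaded hole at (-46, -71, 75) mm in the box frame.
- box_thread3 (a point): Mouth of the 6 mm threaded hole at (+46, -71, 75) mm in the box frame.
- cover: Loose aluminium cover plate, 120 (x) x 170 (y) x 4 mm, 0.17 to 0.33 kg, lying flat on the bench; origin at the centre of its underside, z up. Four 10 mm through holes at (+-46, +-71) mm; unchanged by a half turn, and either way round is right. A black bridge handle stands on its middle.
- cover_handle (a point): Centre of the cover's handle bar, 38 mm above the middle of the underside. The bar is 12 mm wide (cover's x), 12 mm high and 100 mm long (along the cover's y), open beneath for its middle 74 mm.
- cover_hole0 (a point): Lower mouth of the cover's hole at (+46, +71, 0) mm in the cover frame.
- cover_hole1 (a point): Lower mouth of the cover's hole at (-46, +71, 0) mm in the cover frame.
- cover_hole2 (a point): Lower mouth of the cover's hole at (-46, -71, 0) mm in the cover frame.
- cover_hole3 (a point): Lower mouth of the cover's hole at (+46, -71, 0) mm in the cover frame.
- driver: Loose driver, 155 mm long, 0.08 to 0.14 kg: black handle 24 mm thick, 56 mm long, rounded butt, then a steel shank 10 mm thick (12 mm at its last 3 mm). Origin at the butt, z along the axis to the shank's end. At the start its butt is on the box's floor between terminal block and two low cheeks, and the shank leans in the notch, rising to the box's +x, 38 degrees from upright.
- driver_grip (a point): Point on the driver's axis 115 mm from the butt, on the bare shank, a good place to grip; the balance point is about 54 mm from the butt. Lifted straight up without turning, the driver comes free of the box.
- pot: Round dark steel tool pot fixed to the bench: outside 48 mm across, 62 mm high, on a foot disc 80 mm across and 4 mm high; inside 38 mm across, inner floor 5 mm above the bench. Origin at the centre of its underside, z up. A driver let go in it stands or leans a little against the rim.
- pot_mouth (a point): Centre of the pot's mouth, 62 mm above its underside.
- tape: Bystander: loose roll of clear tape lying flat, 72 mm across, 19 mm high; origin at the centre of its underside.
- jar: Bystander: loose small jar, 48 mm across, 60 mm high; origin at the centre of its underside.
- flux: Bystander: loose small white bottle, 40 mm across, 90 mm high; origin at the centre of its underside.
- meter: Bystander: loose black multimeter lying flat, 75 x 150 x 30 mm (dial to 37 mm); origin at the centre of its underside.
- tray: Bystander: loose grey parts tray, 80 x 110 x 25 mm; origin at the centre of its underside.
- eraser: Bystander: loose cork block, 30 x 55 x 30 mm; origin at the centre of its underside.
- wrench: Bystander: loose wrench lying flat, 150 mm long, beyond the box.
- box_notch (a point): Bottom centre, 60 mm above the bench, of the 14 mm wide notch, open to the top, in the middle of the box's +x (far) wall; the driver's shank leans in it at the start.

How it is judged:
On the way:
1. the driver stands in the tool pot, handle down, let go (horizontal distance between driver and pot below 0.02 m and z of driver in the frame of pot below 0.02 m and angle between driver's own z axis and vertical below 0.45 rad and contact force between driver and the fingers below 0.05 N), for 0.2 s.
At the end, for the whole second after the job is handed in: Driver let go in the pot: butt within 20 mm of its axis and below 20 mm, within 0.45 rad of upright. Cover held by the fingers, at rest, touching neither box nor driver, tilt under 0.09 rad, 5 to 30 mm above the bosses, opposite holes within 4 mm of the threaded ones, either way round (all of step 1 and ((horizontal distance between cover_hole0 and box_thread0 below 0.004 m and horizontal distance between cover_hole2 and box_thread2 below 0.004 m) or (horizontal distance between cover_hole0 and box_thread2 below 0.004 m and horizontal distance between cover_hole2 and box_thread0 below 0.004 m)) and z of cover_hole0 in the frame of box_thread0 between 0.005 and 0.03 m and z of cover_hole1 in the frame of box_thread0 between 0.005 and 0.03 m and z of cover_hole2 in the frame of box_thread0 between 0.005 and 0.03 m and z of cover_hole3 in the frame of box_thread0 between 0.005 and 0.03 m and angle between cover's own z axis and vertical below 0.09 rad and linear speed of cover below 0.02 m/s and contact force between cover and the fingers above 0.5 N and contact force between cover and box below 0.05 N and contact force between cover and driver below 0.05 N); the arm keeps its last pose, push and grip.
It fails at once if a bystander is moved more than 30 mm (distance of any of tape, jar, flux, meter, tray, eraser, wrench from where it was at the start of the episode above 0.03 m).
It also fails if it takes over 64 s, if anything falls off the work surface, if the arm or the gripper's body presses on something with over 40 N, if the wrist force passes 120 N, or if a joint passes its speed limit or range.

## Robot

A 6-joint arm with a two-finger parallel gripper is mounted at the origin on the work surface. World frame = base frame: x ahead of the robot, y to its left, z up, the work surface at z = 0. Lengths are in m, angles in rad, forces in N, time in s.
With the tool pointing down it reaches from about 0.375 to 0.9 m from the base axis. Payload 3.1 kg.
Tool frame: the origin (TCP) lies at the centre of the arm's flange, where the gripper is bolted on; the fingertips stand 173 mm ahead of it and the grasp point (between the pads) lies 155 mm ahead of it (tip_extent is the distance from the TCP to the fingertips, in m); z points along the fingers, y is the direction in which the jaws open and shut (so a half turn about z gives the same grasp; the last joint's range is limited). The gripper opens to 85 mm and grips with 20 to 120 N. Pads are 22 mm wide; open, the fingers measure 114 mm over their backs; the gripper's body (76 mm by 85 mm) begins 54 mm behind the grasp point. The pads swing forward as they close: fully open they stand 13 mm farther back than shut.
Start: joints at [-1.29, 0.527, 1.433, -0, 1.181, -0.178], TCP at [0.277, -0.56, 0.405] pointing down, gripper open.
Joint ranges: [-3.08, 3.08], [-0.75, 2.2], [0.22, 2.44], [-1.43, 4.57], [0, 2.65], [-2.85, 2.85]. Speed limits (rad/s): [2.79, 2.79, 3.14, 3.14, 3.14, 3.14].

## Interface

Orientations are given as a unit quaternion [x, y, z, w].
In Python, from station import sense, snapshot, sign_off, tip_extent gives the robot as it stands. The module is installed in compiled form; this text tells all that it offers.
- The arm moves only by the tool servo_tool, never from a script. Its argument "rows" is a list of rows, each a list of 3 entries, a list of its own where there are three numbers: the shift along the tool's x, y, z in mm, then the turn about the tool's z in degrees, then the opening, from -1 (shut) to 1 (fully open), so that 0 is half open. A call has 1 to 8 rows; each row is the pose to reach, as a shift and turn from the pose measured when the call began, along the tool's axes at that moment; what a row does not reach only later rows make up. A row lasts 1/10 s, in which the tool goes at most 50 mm and 8.59 degrees, less where a joint would pass 70% of its speed; a pose out of reach is approached as far as the arm can. A call with a gripper value outside its range is refused whole. The fingers move at their own pace and stop on an object; "force" is the grip in N (left out, the last holds). Time passes only in rows, so rows that repeat a pose let the fingers close. It gives the time, the measured TCP pose, the force and the opening at its end, in the units of the state.
- sense(): the state, without advancing time (a new reading comes with each control period).
- snapshot(name): name is "scene" or "top"; returns a dict with "image" (420x560x3 uint8, blue, green, red), "z_map" (420x560 float32, m along the optical axis (not along the pixel's ray), 0 where there is no reading), "vertical_fov" (degrees; the focal length in pixels is half the picture's height over the tangent of half this angle, whatever the lens; pixels are square), "cx", "cy" (the principal point, pixels), "cam_to_world" (4x4, takes a point from camera to world coordinates). Camera axes: x right, y down, z forward; pixel columns grow to the right and rows downward; lengths in m; the calibration is good to about 2 mm. A picture is of the moment at which its call begins.
- sign_off(): hands the job in, once; it reports no verdict.
The state is a dict: "t": time; "q": joint angles; "qd": joint speeds; "tau": joint torques, N m; "tcp_pos": TCP position; "tool_rot": TCP orientation; "force": force on the tool from outside, world axes, zero at the start; "ft_torque": the same for the moment, N m; "finger_gap": opening from 0.0 (shut) to 1.0 (fully open).
Only numpy, scipy, OpenCV 4.12 (cv2) and the standard library are available. Lean on these libraries where they do the work, as an engineer would, in place of code of your own. Each camera call takes 0.05 s, during which the arm holds its last target. There are 200 camera calls.

## Working session

There is one attempt and no reset: what is moved stays moved. The work goes in short steps, Python scripts to look and compute and a tool call to move; the robot and the scene stay as the last step left them, time stands still between calls to the robot, and variables do not carry over. Pictures are saved under pics/ and viewed, about 8 in all and at most 12, crops included, and the job is handed in when it is done.

Besides the shell and the picture viewer there is one more tool, called after "Call:" as name(argument=value, ...), one argument or row to a line, values as JSON. servo_tool: Moves the arm, as the interface text tells. Its arguments: {"type":"object","properties":{"rows":{"type":"array"},"force":{"type":"number"}},"required":["rows"]}

```bash
mkdir -p pics; cat > h.py <<'E'
import numpy as np, cv2
from station import *
def cam(n):
    s=snapshot(n); s['f']=s['image'].shape[0]/2/np.tan(np.radians(s['vertical_fov']/2)); return s
def pts(s):
    z=s['z_map']; v,u=np.mgrid[:z.shape[0],:z.shape[1]]
    P=np.stack([(u-s['cx'])/s['f']*z,(v-s['cy'])/s['f']*z,z,np.ones_like(z)],-1)
    W=(P@np.array(s['cam_to_world']).T)[...,:3]; W[z==0]=np.nan; return W
def plane(s,u,v,h):
    M=np.array(s['cam_to_world']); d=M[:3,:3]@np.array([(u-s['cx'])/s['f'],(v-s['cy'])/s['f'],1]); o=M[:3,3]
    return o+d*(h-o[2])/d[2]
def proj(s,p):
    c=np.linalg.inv(np.array(s['cam_to_world']))@np.append(p,1); return c[0]/c[2]*s['f']+s['cx'],c[1]/c[2]*s['f']+s['cy']
E
python3 - <<'E'
from h import *
print(sense(),tip_extent)
for n in('top','scene'):
    s=cam(n); cv2.imwrite(f'pics/{n}0.png',s['image']); np.save(f'{n}0.npy',s,allow_pickle=True)
    print(n,s['f'],s['cx'],s['cy'],np.round(s['cam_to_world'],3).tolist())
E
```

```text
{'t': 0.0, 'q': array([-1.28945540e+00,  5.28467470e-01,  1.43393829e+00, -5.44850108e-06,
        1.18140163e+00, -1.78491969e-01]), 'qd': array([ 0.00061973, -0.00141287,  0.0015912 , -0.00289816, -0.00280058,
        0.0001508 ]), 'tau': array([-4.43216459e-05, -4.42350948e+01, -1.78026778e+01, -2.44444946e-04,
        8.41032481e-03,  1.74657877e-06]), 'tcp_pos': array([ 0.2773032 , -0.55971425,  0.40372096]), 'tool_rot': array([ 9.73684606e-01,  2.27897043e-01, -5.94363315e-05, -1.10577015e-03]), 'force': array([0.43170655, 0.53506777, 0.30768894]), 'ft_torque': array([ 0.00182609, -0.02705691, -0.02180635]), 'finger_gap': 1.0019476299963408} 0.1734
top 480.78503239281787 276.94789475580586 207.3750126263638 [[0.025, -0.985, 0.17, 0.396], [-0.999, -0.028, -0.015, 0.009], [0.02, -0.17, -0.985, 1.144], [0.0, 0.0, 0.0, 1.0]]
scene 415.23862246920453 280.0223480756241 208.82528538598746 [[-0.824, 0.47, -0.317, 0.924], [0.567, 0.672, -0.477, 0.554], [-0.011, -0.572, -0.82, 1.006], [0.0, 0.0, 0.0, 1.0]]
```

View pics/top0.png

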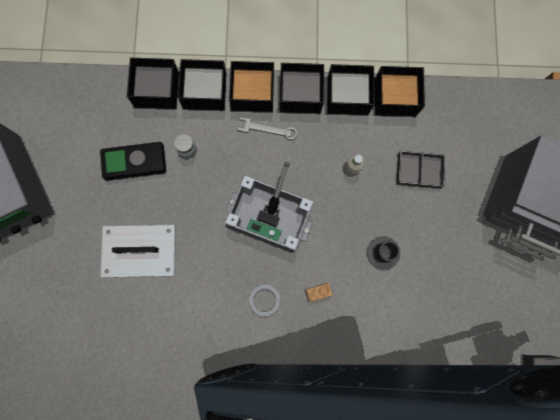

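View pics/scene0.png

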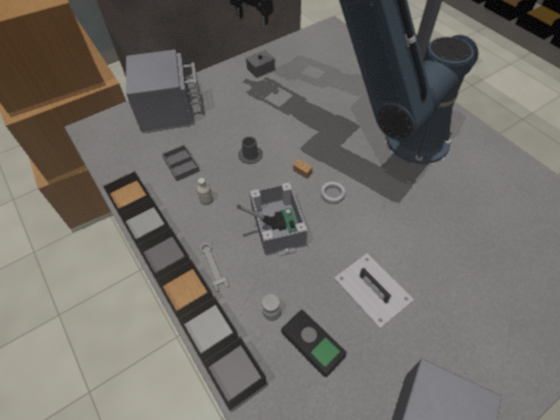

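The top view shows the box's bosses at about (248,183), (308,204), (292,241) and (233,219). The driver's tip is at (286,164), the pot at (386,252) and the cover at (138,251) with its handle along world y. The scene view agrees. Next I'll measure them.

```bash
python3 - <<'E'
from h import *
S={n:np.load(f'{n}0.npy',allow_pickle=True).item() for n in('top','scene')}
s=S['top'];W=pts(s);im=s['image'];hsv=cv2.cvtColor(im,cv2.COLOR_BGR2HSV)
# bench height check
print('bench',np.nanmedian(W[320:340,150:190,2]))
# bosses
def blobs(mask,amin):
    n,l,st,c=cv2.connectedComponentsWithStats(mask.astype(np.uint8)); return [(l==i) for i in range(1,n) if st[i,4]>=amin]
def roi(u0,v0,u1,v1):
    m=np.zeros(im.shape[:2],bool); m[v0:v1,u0:u1]=1; return m
g=hsv[...,2]
m=roi(220,170,325,255)&(g>175)&(hsv[...,1]<40)&(abs(W[...,2]-.075)<.006)
B=[]
for b in blobs(m,15):
    b=b.astype(np.uint8); c,_=cv2.findContours(b,0,2); r=cv2.minAreaRect(c[0]); p=plane(s,*r[0],.075); B.append(p); print('boss',np.round(r[0],1),np.round(r[1],1),b.sum(),np.round(p,4),np.nanmedian(W[...,2][b>0]))
# cover
m=roi(95,215,182,285)&(g>150)&(hsv[...,1]<40)
b=max(blobs(m,200),key=lambda x:x.sum()).astype(np.uint8); c,_=cv2.findContours(b,0,2); r=cv2.minAreaRect(max(c,key=len)); 
bp=cv2.boxPoints(r); pc=np.array([plane(s,*q,.004) for q in bp]); print('cover',r,pc.mean(0),pc.round(4).tolist(),np.nanmedian(W[...,2][b>0]))
m=roi(105,240,165,258)&(W[...,2]>.03); P=W[m]; print('handle',m.sum(),np.nanmedian(P[:,2]))
c,_=cv2.findContours(m.astype(np.uint8),0,2); r=cv2.minAreaRect(max(c,key=len)); h=np.array([plane(s,*q,.044) for q in cv2.boxPoints(r)]); print(r,h.mean(0),h.round(4).tolist())
# pot
m=roi(360,230,410,275)&(W[...,2]>.045)&(W[...,2]<.08); c,_=cv2.findContours(m.astype(np.uint8),0,2); c=max(c,key=len)
(u,v),R=cv2.minEnclosingCircle(c); print('pot',u,v,R,plane(s,u,v,.062),R*2*s['z_map'][m].mean()/s['f'])
# driver tip cloud
for n,(u0,v0,u1,v1) in {'top':(265,155,295,215),'scene':(228,198,285,240)}.items():
    Q=pts(S[n]);m=np.zeros(Q.shape[:2],bool);m[v0:v1,u0:u1]=1;m&=(Q[...,2]>.08);P=Q[m];print(n,m.sum(),P[np.argsort(P[:,2])][::max(1,len(P)//12)].round(4).tolist())
for n,(u0,v0,u1,v1),k in (('top',(215,150,335,265),6),('scene',(225,175,315,260),6)):
    cv2.imwrite(f'pics/{n}_crop.png',cv2.resize(S[n]['image'][v0:v1,u0:u1],None,fx=5,fy=5,interpolation=cv2.INTER_CUBIC))
a=cv2.imread('pics/top_crop.png')
cv2.imwrite('pics/crop.png',a)
E
```

```text
bench 0.0006983922549113064
boss [246.9 181.7] [9.3 9.5] 77 [0.6382 0.0623 0.075 ] 0.07580340446448686
boss [305.8 204. ] [9.7 9.5] 78 [ 0.5903 -0.0726  0.075 ] 0.07545674370524791
boss [231.9 219.1] [9.5 9.8] 84 [0.5513 0.0929 0.075 ] 0.07560692239972533
boss [291.2 241.9] [ 9.8 10.4] 86 [ 0.5035 -0.0412  0.075 ] 0.0755681048401895
cover ((137.5, 250.5), (51.0, 73.0), 90.0) [0.48117152 0.31736031 0.004     ] [[0.5388, 0.4081, 0.004], [0.5435, 0.2355, 0.004], [0.4233, 0.2282, 0.004], [0.419, 0.3977, 0.004]] 0.004627974999704021
handle 245 0.04381644832494058
((133.0, 249.5), (5.0, 44.0), 90.0) [0.47966341 0.31694068 0.044     ] [[0.484, 0.3672, 0.044], [0.4867, 0.2676, 0.044], [0.4753, 0.2668, 0.044], [0.4727, 0.3662, 0.044]]
pot 388.1129150390625 251.01612854003906 11.28868293762207 [ 0.49003013 -0.26141234  0.062     ] 0.05117774449648153
top 123 [[0.6244, -0.0087, 0.0802], [0.6398, -0.0083, 0.0838], [0.6317, -0.0083, 0.0889], [0.6349, -0.0126, 0.0954], [0.6385, -0.0124, 0.1], [0.6442, -0.0188, 0.1054], [0.6477, -0.0141, 0.1094], [0.6487, -0.0162, 0.1148], [0.659, -0.0246, 0.1195], [0.6598, -0.0178, 0.1246], [0.673, -0.0262, 0.1268], [0.6629, -0.0219, 0.1303], [0.6643, -0.0239, 0.1339]]
scene 78 [[0.6256, -0.0088, 0.0804], [0.6348, -0.009, 0.0831], [0.6393, -0.0112, 0.089], [0.6394, -0.0155, 0.0934], [0.6492, -0.0142, 0.0984], [0.649, -0.014, 0.1032], [0.6547, -0.0142, 0.1076], [0.6547, -0.0185, 0.1117], [0.6625, -0.0202, 0.1162], [0.6645, -0.0211, 0.1214], [0.6638, -0.0216, 0.1247], [0.6703, -0.0205, 0.1269], [0.6661, -0.0271, 0.1292]]
```

View pics/crop.png

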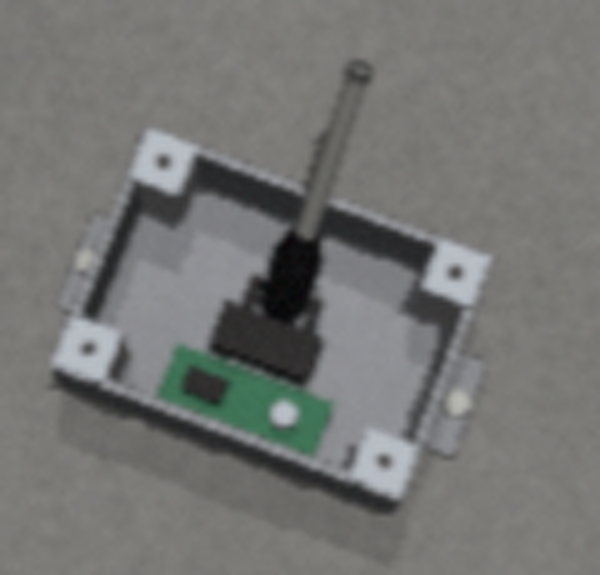

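The crop confirms the boss holes (5x px (163,161), (456,272), (385,461), (88,348)), and they match the fitted boss centres. The shank leans at about the box's -19.6° yaw. Next I'll refine the driver, cover and pot with both views.

```bash
cat >> h.py <<'E'
from scipy.spatial.transform import Rotation as Ro
def go(p,yaw):
    st=sense(); R=Ro.from_quat(st['tool_rot']).as_matrix(); d=R.T@(np.array(p)-st['tcp_pos'])*1000
    y=np.degrees(np.arctan2(R[1,0],R[0,0])); t=-((yaw-y+180)%360-180)
    print('tcp',st['tcp_pos'].round(4),'yaw',round(y,2),'t',round(st['t'],2),'tilt',np.degrees(np.arccos(-R[2,2])).round(2),'gap',round(st['finger_gap'],3),'F',st['force'].round(1)); print('shift',d.round(1),'turn',t.round(1))
E
cat > m.py <<'E'
from h import *
S={n:np.load(f'{n}0.npy',allow_pickle=True).item() for n in('top','scene')}
for n,(u0,v0,u1,v1),(a0,b0,a1,b1) in (('top',(95,215,182,285),(220,170,325,255)),('scene',(330,245,420,330),(240,175,320,260))):
    s=S[n];g=cv2.cvtColor(s['image'],cv2.COLOR_BGR2GRAY);W=pts(s)
    # hough-free: dark holes inside filled cover contour
    m=np.zeros(g.shape,np.uint8);m[v0:v1,u0:u1]=(g[v0:v1,u0:u1]>140)
    c,_=cv2.findContours(m,0,2);c=max(c,key=cv2.contourArea)
    P=np.array([plane(s,*p[0],.004)[:2]for p in c],np.float32)
    r=cv2.minAreaRect(P);print(n,'cover rect',np.round(r[0],4),np.round(r[1],4),round(r[2],2))
    f=np.zeros_like(m);cv2.drawContours(f,[c],-1,1,-1);f=cv2.erode(f,np.ones((3,3)))
    k=cv2.resize(g,None,fx=4,fy=4,interpolation=cv2.INTER_CUBIC);fk=cv2.resize(f,None,fx=4,fy=4,interpolation=0)
    d=((k<135)&(fk>0)).astype(np.uint8);_,l,st,ce=cv2.connectedComponentsWithStats(d)
    for i in range(1,len(st)):
        if 25<st[i,4]<900: print('  hole',st[i,4],plane(s,*((ce[i]+.5)/4-.5),.003)[:2].round(4))
    # handle by height
    m=np.zeros(g.shape,np.uint8);m[v0-15:v1,u0:u1]=(W[v0-15:v1,u0:u1,2]>.037);c,_=cv2.findContours(m,0,2);c=max(c,key=cv2.contourArea)
    r=cv2.minAreaRect(np.array([plane(s,*p[0],.044)[:2]for p in c],np.float32));print('  handle',np.round(r[0],4),np.round(r[1],4),round(r[2],2))
    m=np.zeros(g.shape,bool);m[b0:b1,a0:a1]=(g[b0:b1,a0:a1]>150)&(abs(W[b0:b1,a0:a1,2]-.075)<.006)
    _,l,st,ce=cv2.connectedComponentsWithStats(m.astype(np.uint8))
    for i in range(1,len(st)):
        if st[i,4]>15: print('  boss',st[i,4],plane(s,*ce[i],.075)[:2].round(4))
    m=np.zeros(g.shape,bool);q=(365,235,410,275)if n=='top'else(235,130,268,165)
    m[q[1]:q[3],q[0]:q[2]]=abs(W[q[1]:q[3],q[0]:q[2],2]-.062)<.004;Q=W[m]
    (x,y),R=cv2.minEnclosingCircle(Q[:,:2].astype(np.float32));print('  pot rim',x,y,R)
    q=(265,155,295,215)if n=='top'else(228,198,285,240)
    m=np.zeros(g.shape,bool);m[q[1]:q[3],q[0]:q[2]]=W[q[1]:q[3],q[0]:q[2],2]>.085;Q=W[m]
    v=cv2.fitLine(Q.astype(np.float32),cv2.DIST_HUBER,0,.01,.01).ravel();v[:3]*=np.sign(v[2])
    print('  drv',v.round(4),'lean',np.degrees(np.arccos(v[2])),'yaw',np.degrees(np.arctan2(v[1],v[0])))
E
python3 m.py; python3 -c "
from h import *
go([.64,-.0145,.36],-19.6)"
```

```text
top cover rect [0.4814 0.3175] [0.1209 0.1718] 3.04
  hole 154 [0.5305 0.2491]
  hole 179 [0.524  0.3912]
  hole 155 [0.4386 0.2446]
  hole 193 [0.4318 0.3871]
  handle [0.4797 0.317 ] [0.0114 0.0999] 1.52
  boss 96 [0.6383 0.0617]
  boss 102 [ 0.5903 -0.0727]
  boss 98 [0.5507 0.0931]
  boss 104 [ 0.5031 -0.0413]
  pot rim 0.490937739610672 -0.26367220282554626 0.024325238540768623
  drv [ 0.6221 -0.2113  0.7539  0.6515 -0.018   0.1126] lean 41.06862 yaw -18.75734
scene cover rect [0.4808 0.3151] [0.1217 0.1714] 2.72
  hole 82 [0.4389 0.2412]
  hole 97 [0.5305 0.246 ]
  hole 102 [0.4315 0.3836]
  hole 125 [0.5235 0.3882]
  handle [0.4831 0.3164] [0.0137 0.0993] 3.42
  boss 39 [ 0.5043 -0.043 ]
  boss 37 [ 0.5916 -0.0744]
  boss 44 [0.5516 0.0911]
  boss 52 [0.6378 0.0604]
  pot rim 0.49150922894477844 -0.26465967297554016 0.02438613586127758
  drv [ 0.6005 -0.265   0.7544  0.6543 -0.0192  0.1115] lean 41.023373 yaw -23.813684
tcp [ 0.2773 -0.5598  0.4038] yaw 26.34 t 0.1 tilt 0.11 gap 0.997 F [ 1.   0.2 -0.4]
shift [ 567.  -327.6   44.7] turn 45.9
```

Call:
servo_tool(
  rows=[
    [[570, -330, 44], 46, 1],
    [[570, -330, 44], 46, 1],
    [[570, -330, 44], 46, 1],
    [[570, -330, 44], 46, 1],
    [[570, -330, 44], 46, 1],
    [[570, -330, 44], 46, 1],
    [[570, -330, 44], 46, 1],
    [[570, -330, 44], 46, 1],
  ],
)

```text
t: 0.9
tcp_pos: [0.4947, -0.232, 0.3782]
tool_rot: [0.985, -0.171, -0.001, -0.001]
force: [0.1, -0.6, -0.1]
finger_gap: 1.002
```

```bash
python3 -c "
from h import *
go([.644,-.0155,.36],-19.6)"
```

```text
tcp [ 0.4947 -0.232   0.3782] yaw -19.68 t 0.9 tilt 0.14 gap 1.002 F [ 0.1 -0.6 -0.1]
shift [  67.7 -254.1   18.5] turn -0.1
```

Call:
servo_tool(
  rows=[
    [[68, -254, 18], 0, 1],
    [[68, -254, 18], 0, 1],
    [[68, -254, 18], 0, 1],
    [[68, -254, 18], 0, 1],
    [[68, -254, 18], 0, 1],
    [[68, -254, 18], 0, 1],
    [[68, -254, 18], 0, 1],
    [[68, -254, 18], 0, 1],
  ],
)

```text
t: 1.7
tcp_pos: [0.6436, -0.0162, 0.36]
tool_rot: [0.985, -0.171, -0.002, -0.001]
force: [0.3, 0.7, -0.6]
finger_gap: 1.002
```

```bash
python3 -c "
from h import *
go([.644,-.0155,.253],-19.6)"
```

```text
tcp [ 0.6436 -0.0162  0.36  ] yaw -19.66 t 1.7 tilt 0.19 gap 1.002 F [ 0.3  0.7 -0.6]
shift [  0.5  -0.8 107. ] turn -0.1
```

Call:
servo_tool(
  rows=[
    [[0, -1, 40], 0, 1],
    [[0, -1, 75], 0, 1],
    [[0, -1, 100], 0, 1],
    [[0, -1, 107], 0, 1],
    [[0, -1, 107], 0, 0.3],
    [[0, -1, 107], 0, 0],
  ],
)

```text
t: 2.3
tcp_pos: [0.644, -0.0163, 0.2544]
tool_rot: [0.985, -0.171, -0.0, -0.0]
force: [-0.0, -0.4, 0.6]
finger_gap: 0.692
```

```bash
python3 - <<'E'
from h import *
go([.644,-.0155,.253],-19.6)
a=cam('scene')['image'][160:270,210:330];b=cam('top')['image'][130:240,220:340]
cv2.imwrite('pics/g1.png',np.vstack([cv2.resize(x,None,fx=5 if 0 else 2.7*2/2,fy=2.7)for x in(a,b)]))
E
```

```text
tcp [ 0.644  -0.0163  0.2544] yaw -19.74 t 2.3 tilt 0.07 gap 0.692 F [-0.  -0.4  0.6]
shift [-0.3 -0.7  1.4] turn -0.1
```

View pics/g1.png

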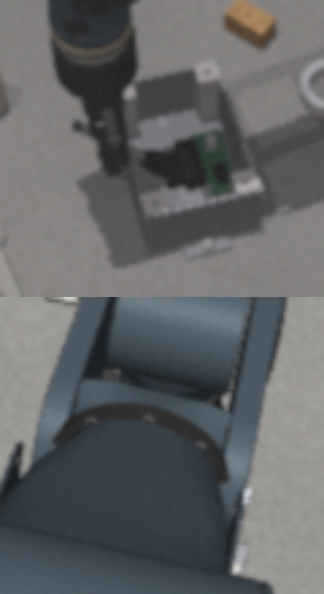

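The scene half shows the fingers straddling the shank just outside the far wall, with the shank's end sticking out at crop (80,125). The top view is hidden by the arm. I'll close firmly, then lift.

Call:
servo_tool(
  rows=[
    [[0, 0, 0], 0, -1],
    [[0, 0, 0], 0, -1],
    [[0, 0, 0], 0, -1],
    [[0, 0, 0], 0, -1],
    [[0, 0, 0], 0, -1],
    [[0, 0, 0], 0, -1],
  ],
  force=90,
)

```text
t: 3.0
tcp_pos: [0.6449, -0.016, 0.2557]
tool_rot: [0.985, -0.171, 0.001, -0.0]
force: [1.1, -1.0, 6.1]
finger_gap: 0.087
```

Call:
servo_tool(
  rows=[
    [[0, 0, -8], 0, -1],
    [[0, 0, -20], 0, -1],
    [[0, 0, -35], 0, -1],
    [[0, 0, -55], 0, -1],
    [[0, 0, -75], 0, -1],
    [[0, 0, -95], 0, -1],
    [[0, 0, -115], 0, -1],
    [[0, 0, -130], 0, -1],
  ],
)

```text
t: 3.8
tcp_pos: [0.6442, -0.0157, 0.3882]
tool_rot: [0.985, -0.171, 0.002, -0.0]
force: [0.8, -0.2, -0.6]
finger_gap: 0.086
```

```bash
python3 - <<'E'
from h import *
go([.491,-.264,.39],-19.6)
a=cam('scene')['image'][120:270,180:330]
cv2.imwrite('pics/g2.png',cv2.resize(a,None,fx=3,fy=3))
E
```

```text
tcp [ 0.6442 -0.0157  0.3882] yaw -19.67 t 3.8 tilt 0.23 gap 0.086 F [ 0.8 -0.2 -0.6]
shift [-60.6 285.4  -2.4] turn -0.1
```

View pics/g2.png

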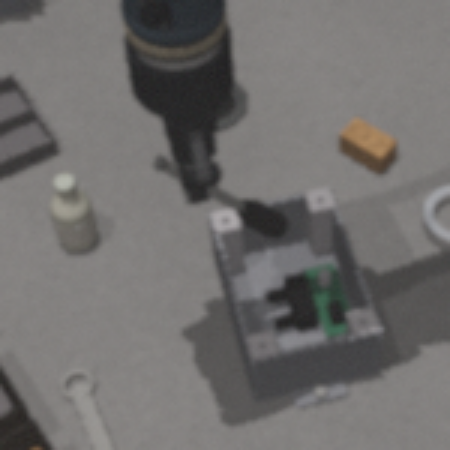

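The driver is held and clear of the box, still leaning with its handle at crop (262,217). I'll ease the grip to 20 N to see whether it swings upright.

Call:
servo_tool(
  rows=[
    [[0, 0, 0], 0, -1],
    [[0, 0, 0], 0, -1],
    [[0, 0, 0], 0, -1],
    [[0, 0, 0], 0, -1],
  ],
  force=20,
)

```text
t: 4.25
tcp_pos: [0.6446, -0.0157, 0.3897]
tool_rot: [0.985, -0.171, 0.003, -0.0]
force: [0.3, 0.0, -1.4]
finger_gap: 0.087
```

```bash
cat >> h.py <<'E'
def drv(u0,v0,u1,v1,zmin,zmax,r=.1):
    "axis of the black handle/shank below the fingertips from the scene view's depth"
    s=cam('scene');W=pts(s);st=sense();R=Ro.from_quat(st['tool_rot']).as_matrix();g=st['tcp_pos']+R[:,2]*.155
    m=(W[...,2]>zmin)&(W[...,2]<zmax)&(np.hypot(W[...,0]-g[0],W[...,1]-g[1])<r);P=W[m]
    m[:v0]=0
    o=P[np.argsort(P[:,2])];print('grasp',g.round(4),len(P))
    for k in np.array_split(o,8): print('  ',k.mean(0).round(4),len(k))
    return s
E
python3 - <<'E'
from h import *
s=drv(0,0,0,0,.105,.225)
cv2.imwrite('pics/x.png',s['image'])
E
```

```text
grasp [ 0.6456 -0.0158  0.2347] 200
   [0.5897 0.0129 0.1521] 25
   [0.5895 0.0099 0.161 ] 25
   [0.5977 0.0084 0.1689] 25
   [0.604  0.006  0.1763] 25
   [0.6039 0.0032 0.1823] 25
   [ 0.6102 -0.0013  0.1876] 25
   [ 0.6222 -0.0052  0.2004] 25
   [ 0.6411 -0.0071  0.2175] 25
```

It's still held rigidly at 38° at 20 N, so I'll use the pot to right it: enter the mouth tilted, then swing the grasp over. First I'll hover beside the pot.

Call:
servo_tool(
  rows=[
    [[2, 285, 12], 0, -1],
    [[2, 285, 22], 0, -1],
    [[2, 285, 32], 0, -1],
    [[2, 285, 42], 0, -1],
    [[2, 285, 42], 0, -1],
    [[2, 285, 42], 0, -1],
    [[2, 285, 42], 0, -1],
    [[2, 285, 42], 0, -1],
  ],
  force=50,
)

```text
t: 5.1
tcp_pos: [0.5503, -0.2858, 0.3463]
tool_rot: [0.985, -0.172, 0.003, -0.001]
force: [0.1, 0.2, -0.7]
finger_gap: 0.086
```

```bash
python3 - <<'E'
from h import *
go([.550,-.285,.345],-19.6)
s=drv(0,0,0,0,.085,.172)
cv2.imwrite('pics/g3.png',cv2.resize(s['image'][60:210,170:320],None,fx=3,fy=3))
E
```

```text
tcp [ 0.5503 -0.2858  0.3463] yaw -19.82 t 5.1 tilt 0.32 gap 0.086 F [ 0.1  0.2 -0.7]
shift [-0.6 -0.6  1.3] turn -0.2
grasp [ 0.5517 -0.2845  0.1917] 149
   [ 0.4959 -0.2567  0.1068] 19
   [ 0.4969 -0.2595  0.1151] 19
   [ 0.5001 -0.2622  0.1226] 19
   [ 0.5069 -0.2621  0.1298] 19
   [ 0.5132 -0.2652  0.1362] 19
   [ 0.5143 -0.2687  0.1418] 18
   [ 0.5217 -0.2724  0.1503] 18
   [ 0.5363 -0.2763  0.1655] 18
```

View pics/g3.png

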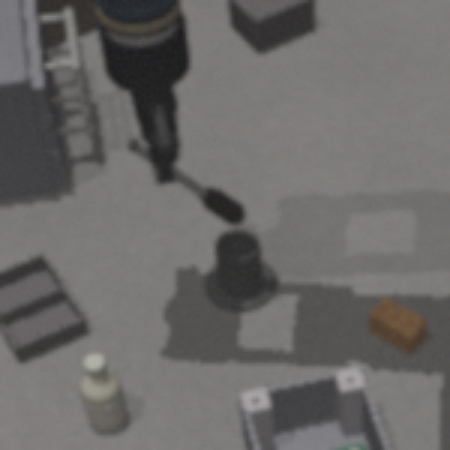

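The butt hangs right over the pot's mouth (crop (240,215) over (238,245)). By depth it's about 3 mm too far along the lean, so I'll shift back and lower it in.

Call:
servo_tool(
  rows=[
    [[-4, -1, 0], 0, -1],
    [[-4, -1, 15], 0, -1],
    [[-4, -1, 30], 0, -1],
    [[-4, -1, 40], 0, -1],
    [[-4, -1, 46], 0, -1],
    [[-4, -1, 50], 0, -1],
    [[-4, -1, 50], 0, -1],
  ],
  force=50,
)

```text
t: 5.85
tcp_pos: [0.5477, -0.282, 0.2964]
tool_rot: [0.985, -0.171, 0.003, -0.001]
force: [0.9, 0.3, -1.0]
finger_gap: 0.088
```

```bash
python3 - <<'E'
from h import *
go([.491,-.264,.30],-19.6)
s=cam('scene')
cv2.imwrite('pics/g4.png',cv2.resize(s['image'][90:180,200:290],None,fx=4,fy=4))
E
```

```text
tcp [ 0.5477 -0.282   0.2964] yaw -19.68 t 5.85 tilt 0.32 gap 0.088 F [ 0.9  0.3 -1. ]
shift [-59.5   2.2  -3.9] turn -0.1
```

View pics/g4.png

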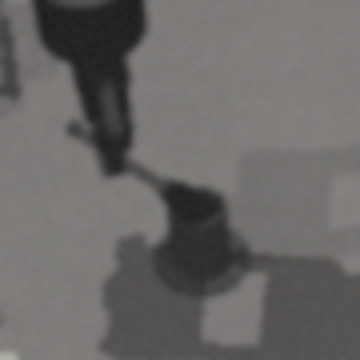

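The handle is inside the mouth with no contact force. Now I'll swing it upright with a light grip.

Call:
servo_tool(
  rows=[
    [[0, 0, 0], 0, -1],
    [[-8, 0, -4], 0, -1],
    [[-16, 0, -6], 0, -1],
    [[-24, 0, -8], 0, -1],
    [[-32, 0, -10], 0, -1],
    [[-32, 0, -10], 0, -1],
  ],
  force=20,
)

```text
t: 6.5
tcp_pos: [0.5189, -0.2731, 0.3097]
tool_rot: [0.985, -0.171, 0.008, 0.002]
force: [4.2, -4.3, 2.5]
finger_gap: 0.086
```

Call:
servo_tool(
  rows=[
    [[-6, 0, -1], 0, -1],
    [[-12, 0, -1], 0, -1],
    [[-18, 0, -1], 0, -1],
    [[-24, 0, -1], 0, -1],
    [[-28, 0, 0], 0, -1],
    [[-28, 0, 0], 0, -1],
  ],
)

```text
t: 7.1
tcp_pos: [0.4924, -0.2638, 0.3102]
tool_rot: [0.985, -0.171, 0.009, 0.003]
force: [3.8, -1.6, 2.3]
finger_gap: 0.085
```

```bash
python3 - <<'E'
from h import *
go([.491,-.264,.275],-19.6)
s=drv(0,0,0,0,.062,.13,.05)
cv2.imwrite('pics/g5.png',cv2.resize(s['image'][90:180,200:290],None,fx=4,fy=4))
E
```

```text
tcp [ 0.4924 -0.2638  0.3102] yaw -19.69 t 7.1 tilt 1.07 gap 0.085 F [ 3.8 -1.6  2.3]
shift [-1.9  0.6 35.1] turn -0.1
grasp [ 0.4951 -0.2651  0.155 ] 106
   [ 0.491  -0.2624  0.0634] 14
   [ 0.489  -0.2565  0.069 ] 14
   [ 0.4908 -0.2575  0.0769] 13
   [ 0.4941 -0.2571  0.0838] 13
   [ 0.4925 -0.2589  0.09  ] 13
   [ 0.4926 -0.2608  0.0967] 13
   [ 0.4954 -0.2628  0.1045] 13
   [ 0.4981 -0.2635  0.1214] 13
```

View pics/g5.png

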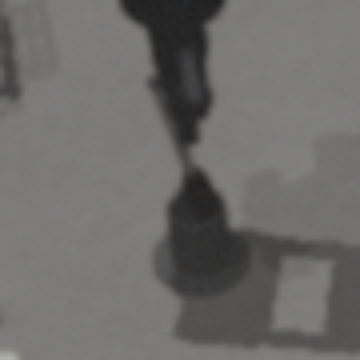

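Nearly upright in the pot. I'll lower it to just above the floor.

Call:
servo_tool(
  rows=[
    [[-3, 0, 6], 0, -1],
    [[-5, 0, 12], 0, -1],
    [[-5, 0, 18], 0, -1],
    [[-4, 0, 24], 0, -1],
    [[-3, 0, 30], 0, -1],
    [[-3, 0, 32], 0, -1],
    [[-3, 0, 32], 0, -1],
  ],
)

```text
t: 7.85
tcp_pos: [0.4909, -0.2635, 0.2775]
tool_rot: [0.985, -0.171, 0.01, 0.003]
force: [5.6, -1.3, -0.0]
finger_gap: 0.085
```

```bash
python3 - <<'E'
from h import *
go([.491,-.264,.275],-19.6)
s=drv(0,0,0,0,.064,.1,.05)
E
```

```text
tcp [ 0.4909 -0.2635  0.2775] yaw -19.72 t 7.85 tilt 1.23 gap 0.085 F [ 5.6 -1.3 -0. ]
shift [0.2 0.5 2.5] turn -0.1
grasp [ 0.4938 -0.265   0.1226] 33
   [ 0.498  -0.2611  0.0653] 5
   [ 0.4902 -0.2617  0.0662] 4
   [ 0.4957 -0.26    0.0676] 4
   [ 0.4928 -0.2626  0.0714] 4
   [ 0.4961 -0.264   0.0765] 4
   [ 0.4966 -0.2653  0.0823] 4
   [ 0.4965 -0.2634  0.0869] 4
   [ 0.4977 -0.2633  0.0941] 4
```

Call:
servo_tool(
  rows=[
    [[0, 0, 0], 0, -0.5],
    [[0, 0, 0], 0, 0],
    [[0, 0, 0], 0, 0.5],
    [[0, 0, 0], 0, 0.5],
    [[0, 0, -20], 0, 0.5],
    [[0, 0, -50], 0, 0.5],
    [[0, 0, -90], 0, 0.5],
    [[0, 0, -120], 0, 1],
  ],
)

```text
t: 8.7
tcp_pos: [0.4884, -0.2622, 0.3992]
tool_rot: [0.985, -0.171, 0.01, 0.003]
force: [-1.1, 0.5, 0.8]
finger_gap: 0.895
```

```bash
python3 - <<'E'
from h import *
go([.481,.317,.34],92.8)
s=cam('scene');W=pts(s)
m=(W[...,2]>.07)&(W[...,2]<.19)&(np.hypot(W[...,0]-.491,W[...,1]+.264)<.05);P=W[m];o=P[np.argsort(P[:,2])]
for k in np.array_split(o,6): print(k.mean(0).round(4))
print(P[:,2].max())
E
```

```text
tcp [ 0.4884 -0.2622  0.3992] yaw -19.71 t 8.7 tilt 1.23 gap 0.895 F [-1.1  0.5  0.8]
shift [-203.5 -542.9   53.3] turn -112.5
[ 0.5102 -0.2692  0.0764]
[ 0.5161 -0.2715  0.0906]
[ 0.5217 -0.273   0.1053]
[ 0.5271 -0.2752  0.1183]
[ 0.5315 -0.2767  0.1304]
[ 0.535  -0.2788  0.145 ]
0.15112134618522777
```

The driver stands in the pot leaning about 20° (0.36 rad, limit 0.45), let go. Its tip at z=0.151 means the butt is on the floor. Next is the cover.

Call:
servo_tool(
  rows=[
    [[-204, -543, 0], -112, 1],
    [[-204, -543, 0], -112, 1],
    [[-204, -543, 0], -112, 1],
    [[-204, -543, 0], -112, 1],
    [[-204, -543, 0], -112, 1],
    [[-204, -543, 0], -112, 1],
    [[-204, -543, 0], -112, 1],
    [[-204, -543, 0], -112, 1],
  ],
)

```text
t: 9.55
tcp_pos: [0.4822, 0.1396, 0.3952]
tool_rot: [0.908, 0.418, 0.006, 0.012]
force: [0.4, -1.1, -0.0]
finger_gap: 1.0
```

```bash
cat >> h.py <<'E'
def gg(p,yaw):
    "shift/turn that brings the grasp point (155 mm ahead) to p"
    R=Ro.from_quat(sense()['tool_rot']).as_matrix(); go(np.array(p)-R[:,2]*.155,yaw); print('grasp',(sense()['tcp_pos']+R[:,2]*.155).round(4),'z axis',R[:,2].round(4))
E
python3 - <<'E'
from h import *
gg([.481,.317,.15],92.8)
s=cam('scene');W=pts(s)
m=(W[...,2]>.075)&(W[...,2]<.17)&(np.hypot(W[...,0]-.51,W[...,1]+.27)<.06);P=W[m]
v=cv2.fitLine(P.astype(np.float32),cv2.DIST_HUBER,0,.01,.01).ravel();v*=np.sign(v[2]);print('driver lean',np.arccos(v[2]),v)
E
```

```text
tcp [0.4822 0.1396 0.3952] yaw 49.39 t 9.55 tilt 1.51 gap 1.0 F [ 0.4 -1.1 -0. ]
shift [ 133.5 -122.8   87.3] turn -43.4
grasp [0.4855 0.1371 0.2403] z axis [ 0.0211 -0.0159 -0.9997]
driver lean 0.39319494 [ 0.35995698 -0.13125698  0.92368966  0.52312994 -0.27298456  0.10919384]
```

Call:
servo_tool(
  rows=[
    [[133, -123, 87], -43.4, 1],
    [[133, -123, 87], -43.4, 1],
    [[133, -123, 87], -43.4, 1],
    [[133, -123, 87], -43.4, 1],
    [[133, -123, 87], -43.4, 1],
    [[133, -123, 87], -43.4, 1],
    [[133, -123, 87], -43.4, 1],
    [[133, -123, 87], -43.4, 1],
  ],
)

```text
t: 10.4
tcp_pos: [0.4749, 0.3248, 0.3069]
tool_rot: [0.688, 0.726, 0.004, 0.011]
force: [-0.2, -0.4, -0.0]
finger_gap: 1.0
```

```bash
python3 - <<'E'
from h import *
gg([.4812,.3165,.037],92.8)
E
```

```text
tcp [0.4749 0.3248 0.3069] yaw 93.1 t 10.4 tilt 1.38 gap 1.0 F [-0.2 -0.4 -0. ]
shift [-5.50e+00  1.00e-01  1.15e+02] turn 0.3
grasp [0.4783 0.3232 0.1519] z axis [ 0.0219 -0.0102 -0.9997]
```

Call:
servo_tool(
  rows=[
    [[-5.5, 0, 40], 0.3, 1],
    [[-5.5, 0, 75], 0.3, 1],
    [[-5.5, 0, 100], 0.3, 1],
    [[-5.5, 0, 112], 0.3, 1],
    [[-5.5, 0, 115], 0.3, 1],
    [[-5.5, 0, 115], 0.3, 1],
  ],
)

```text
t: 11.0
tcp_pos: [0.4783, 0.3178, 0.1926]
tool_rot: [0.69, 0.724, 0.004, 0.012]
force: [0.5, 0.2, 0.2]
finger_gap: 0.998
```

```bash
python3 - <<'E'
from h import *
gg([.4812,.3165,.037],92.8)
E
```

```text
tcp [0.4783 0.3178 0.1926] yaw 92.72 t 11.0 tilt 1.42 gap 0.998 F [0.5 0.2 0.2]
shift [ 0.3 -0.6  0.6] turn -0.1
grasp [0.4818 0.3162 0.0376] z axis [ 0.0228 -0.0099 -0.9997]
```

Call:
servo_tool(
  rows=[
    [[0, 0, 0], 0, 0],
    [[0, 0, 0], 0, -0.5],
    [[0, 0, 0], 0, -1],
    [[0, 0, 0], 0, -1],
    [[0, 0, 0], 0, -1],
    [[0, 0, 0], 0, -1],
    [[0, 0, 0], 0, -1],
    [[0, 0, 0], 0, -1],
  ],
  force=90,
)

```text
t: 11.8
tcp_pos: [0.4782, 0.3178, 0.1931]
tool_rot: [0.69, 0.724, 0.004, 0.012]
force: [-0.9, 0.2, 5.8]
finger_gap: 0.121
```

Call:
servo_tool(
  rows=[
    [[0, 0, -5], 0, -1],
    [[0, 0, -15], 0, -1],
    [[0, 0, -35], 0, -1],
    [[0, 0, -60], 0, -1],
    [[0, 0, -90], 0, -1],
    [[0, 0, -120], 0, -1],
    [[0, 0, -140], 0, -1],
    [[0, 0, -140], 0, -1],
  ],
)

```text
t: 12.6
tcp_pos: [0.4757, 0.3196, 0.3364]
tool_rot: [0.69, 0.724, 0.008, 0.013]
force: [0.4, -0.1, -2.6]
finger_gap: 0.119
```

```bash
cat >> h.py <<'E'
def cov():
    "pose of the held cover from depth: plate points in the slab under the grasp point; both cameras"
    st=sense();R=Ro.from_quat(st['tool_rot']).as_matrix();g=st['tcp_pos']+R[:,2]*.155
    for n in('top','scene'):
        s=cam(n);W=pts(s);d=W-g;h=(d@R[:,2])
        m=(abs(h-.033)<.012)&(np.linalg.norm(d,axis=2)<.125)&(s['image'].min(2)>100)
        P=W[m]
        if len(P)<50: print(n,'few',len(P));continue
        A=np.c_[P[:,:2]-g[:2],np.ones(len(P))];c=np.linalg.lstsq(A,P[:,2],rcond=None)[0]
        mm=m.astype(np.uint8);mm=cv2.morphologyEx(mm,cv2.MORPH_CLOSE,np.ones((3,3)))
        top=c[2]
        k=[cv2.findContours(mm,0,2)[0]][0];k=np.vstack([q for q in k if cv2.contourArea(q)>20])
        r=cv2.minAreaRect(np.array([plane(s,*q[0],top)[:2] for q in k],np.float32))
        print(n,len(P),'top z',top.round(4),'slope',c[:2].round(3),'rect',np.round(r[0],4),np.round(r[1],4),round(r[2],2))
        cv2.imwrite(f'pics/cov_{n}.png',s['image'])
E
python3 - <<'E'
from h import *
gg([.571,.0094,.20],70.4)
cov()
E
```

```text
tcp [0.4757 0.3196 0.3364] yaw 92.73 t 12.6 tilt 1.73 gap 0.119 F [ 0.4 -0.1 -2.6]
shift [-313.3   76.4  -13.7] turn 22.3
grasp [0.4802 0.3185 0.1814] z axis [ 0.0293 -0.007  -0.9995]
top 1987 top z 0.1479 slope [0.014 0.002] rect [0.4827 0.2841] [0.1217 0.0974] 3.8
scene 2340 top z 0.1442 slope [0.01  0.001] rect [0.4801 0.317 ] [0.1208 0.1705] 2.63
```

The cover is held and level (slope about 0.01, centre within 1.5 mm of the grasp point). Moving over the box.

Call:
servo_tool(
  rows=[
    [[-313, 76, -14], 22.3, -1],
    [[-313, 76, -14], 22.3, -1],
    [[-313, 76, -14], 22.3, -1],
    [[-313, 76, -14], 22.3, -1],
    [[-313, 76, -14], 22.3, -1],
    [[-313, 76, -14], 22.3, -1],
    [[-313, 76, -14], 22.3, -1],
    [[-313, 76, -14], 22.3, -1],
  ],
)

```text
t: 13.5
tcp_pos: [0.5659, 0.0066, 0.3505]
tool_rot: [0.818, 0.575, 0.006, 0.01]
force: [0.0, 0.1, -2.6]
finger_gap: 0.12
```

```bash
python3 - <<'E'
from h import *
gg([.571,.0094,.135],70.4)
cov()
E
```

```text
tcp [0.5659 0.0066 0.3505] yaw 70.14 t 13.5 tilt 1.35 gap 0.12 F [ 0.   0.1 -2.6]
shift [ 5.  -1.2 60.5] turn -0.3
grasp [0.5692 0.005  0.1955] z axis [ 0.0212 -0.0105 -0.9997]
top 844 top z 0.1617 slope [0.015 0.004] rect [ 0.5682 -0.0006] [0.1554 0.1173] 70.11
scene 1433 top z 0.1599 slope [0.01  0.006] rect [0.5685 0.0073] [0.1717 0.1202] 70.25
```

Call:
servo_tool(
  rows=[
    [[5, -1, 20], -0.3, -1],
    [[5, -1, 40], -0.3, -1],
    [[5, -1, 55], -0.3, -1],
    [[5, -1, 60], -0.3, -1],
    [[5, -1, 60], -0.3, -1],
    [[5, -1, 60], -0.3, -1],
    [[5, -1, 60], -0.3, -1],
    [[5, -1, 60], -0.3, -1],
  ],
)

```text
t: 14.4
tcp_pos: [0.5665, 0.0145, 0.2911]
tool_rot: [0.816, 0.578, 0.006, 0.009]
force: [-0.3, 0.1, -3.8]
finger_gap: 0.121
```

```bash
cat >> h.py <<'E'
def holes(h):
    "cover holes (dark spots in the bright plate, scene view) on the plane z=h"
    s=cam('scene');g=cv2.cvtColor(s['image'],cv2.COLOR_BGR2GRAY)
    k=cv2.resize(g,None,fx=6,fy=6,interpolation=cv2.INTER_CUBIC)
    st=sense();R=Ro.from_quat(st['tool_rot']).as_matrix();gp=st['tcp_pos']+R[:,2]*.155
    out=[]
    for sx in(1,-1):
        for sy in(1,-1):
            y=np.radians(70.4);ex=np.array([np.sin(y),-np.cos(y)]);ey=np.array([np.cos(y),np.sin(y)])
            p=gp[:2]+sx*.046*ex+sy*.071*ey;u,v=proj(s,np.append(p,h))
            U,V=int((u+.5)*6-.5),int((v+.5)*6-.5);r=30;w=k[V-r:V+r,U-r:U+r].astype(int);hi=np.percentile(w,70);d=(w<hi-.45*(hi-w[15:45,15:45].min())).astype(np.uint8)
            _,l,stt,ce=cv2.connectedComponentsWithStats(d);c=[i for i in range(1,len(stt)) if 20<stt[i,4]<900]
            for i in sorted(c,key=lambda i:np.hypot(*(ce[i]-r)))[:1]:
                q=plane(s,(ce[i][0]+U-r+.5)/6-.5,(ce[i][1]+V-r+.5)/6-.5,h)[:2];out.append(q);print('hole',sx,sy,stt[i,4],hi,w.min(),q.round(4))
    cv2.imwrite('pics/h.png',cv2.resize(s['image'][140:270,220:340],None,fx=4,fy=4))
    return out
E
python3 - <<'E'
from h import *
gg([.571,.0094,.130],70.4)
cov(); o=holes(sense()['tcp_pos'][2]-.155-.035); print(np.mean(o,0))
E
```

```text
tcp [0.5665 0.0145 0.2911] yaw 70.64 t 14.4 tilt 1.25 gap 0.121 F [-0.3  0.1 -3.8]
shift [-3.   2.5  6.2] turn 0.2
grasp [0.5696 0.0131 0.1362] z axis [ 0.02   -0.0088 -0.9998]
top 495 top z 0.1025 slope [0.013 0.008] rect [0.5673 0.0078] [0.1545 0.1198] 70.56
scene 1320 top z 0.1006 slope [0.011 0.007] rect [0.5702 0.0133] [0.1714 0.1201] 70.78
hole 1 1 302 171.0 95 [0.6377 0.0637]
hole -1 1 309 117.0 73 [0.5515 0.0941]
hole -1 -1 30 40.0 34 [ 0.501  -0.0456]
[0.56337597 0.03739764]
```

View pics/h.png

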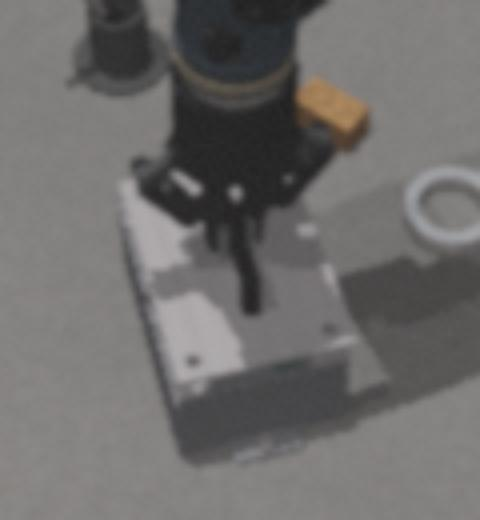

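The plate is over the box with its holes at crop (193,360) and (330,328), a few mm too far in +y. I'll re-measure the threaded holes in the stored scene view with the same detector, so camera bias cancels.

```bash
python3 - <<'E'
from h import *
for n,c0 in(('scene',(.5713,.0085)),('top',(.5706,.0102))):
    s=np.load(n+'0.npy',allow_pickle=True).item();g=cv2.cvtColor(s['image'],cv2.COLOR_BGR2GRAY)
    k=cv2.resize(g,None,fx=6,fy=6,interpolation=cv2.INTER_CUBIC);y=np.radians(70.4);ex=np.array([np.sin(y),-np.cos(y)]);ey=np.array([np.cos(y),np.sin(y)]);o=[]
    for sx,sy in((1,1),(-1,1),(-1,-1),(1,-1)):
        u,v=proj(s,np.append(np.array(c0)+sx*.046*ex+sy*.071*ey,.075));U,V=int((u+.5)*6-.5),int((v+.5)*6-.5);r=14
        w=255.-k[V-r:V+r,U-r:U+r];w=np.clip(w-np.percentile(w,60),0,None);V0,U0=np.mgrid[-r:r,-r:r];w*=(np.hypot(U0,V0)<13)
        q=plane(s,(U+(w*U0).sum()/w.sum()+.5)/6-.5,(V+(w*V0).sum()/w.sum()+.5)/6-.5,.075)[:2];o.append(q)
    o=np.array(o);print(n,o.round(4).tolist(),o.mean(0).round(4),'yaws',[np.degrees(np.arctan2(*(a-b)[::-1])).round(1) for a,b in((o[0],o[3]),(o[1],o[2]))])
gg([.571,.0094,.130],70.4)
E
```

```text
scene [[0.639, 0.0608], [0.5529, 0.0914], [0.5057, -0.0417], [0.5926, -0.0727]] [0.5725 0.0094] yaws [np.float64(70.8), np.float64(70.5)]
top [[0.6377, 0.0615], [0.5509, 0.0922], [0.5038, -0.0417], [0.5902, -0.0722]] [0.5707 0.01  ] yaws [np.float64(70.5), np.float64(70.6)]
tcp [0.5663 0.0143 0.2908] yaw 70.62 t 14.55 tilt 1.21 gap 0.119 F [-0.   0.  -1.1]
shift [-2.8  2.7  5.9] turn 0.2
grasp [0.5693 0.0129 0.1358] z axis [ 0.0193 -0.0087 -0.9998]
```

Call:
servo_tool(
  rows=[
    [[-1.2, 1.4, 3], 0.1, -1],
    [[-2.4, 2.8, 6], 0.1, -1],
    [[-2.4, 2.8, 6], 0.1, -1],
    [[-2.4, 2.8, 6], 0.1, -1],
    [[-2.4, 2.8, 6], 0.1, -1],
    [[-2.4, 2.8, 6], 0.1, -1],
  ],
)

```text
t: 15.15
tcp_pos: [0.5683, 0.0111, 0.2849]
tool_rot: [0.816, 0.577, 0.005, 0.009]
force: [0.1, 0.2, -3.3]
finger_gap: 0.121
```

```bash
python3 - <<'E'
from h import *
gg([.5716,.0096,.130],70.5)
cov(); holes(sense()['tcp_pos'][2]-.155-.035)
E
```

```text
tcp [0.5683 0.0111 0.2849] yaw 70.52 t 15.15 tilt 1.21 gap 0.121 F [ 0.1  0.2 -3.3]
shift [-0.   0.4 -0.1] turn 0.0
grasp [0.5713 0.0097 0.1299] z axis [ 0.0193 -0.0087 -0.9998]
top 430 top z 0.0962 slope [0.004 0.007] rect [0.569 0.004] [0.1539 0.1187] 70.54
scene 1316 top z 0.0946 slope [0.011 0.007] rect [0.5721 0.0103] [0.1702 0.1202] 70.48
hole 1 1 278 171.0 96 [0.6394 0.0601]
hole -1 1 286 117.0 88 [0.5532 0.0909]
hole -1 -1 27 40.0 34 [ 0.5084 -0.0346]
```

Call:
servo_tool(
  rows=[
    [[0, 0, 0], 0, -1],
    [[0, 0, 0], 0, -1],
    [[0, 0, 0], 0, -1],
    [[0, 0, 0], 0, -1],
  ],
)

```text
t: 15.7
tcp_pos: [0.5683, 0.0111, 0.2849]
tool_rot: [0.816, 0.577, 0.005, 0.009]
force: [0.4, 0.7, -2.3]
finger_gap: 0.122
```

```bash
python3 - <<'E'
from h import *
gg([.5716,.0096,.130],70.5)
s=cam('scene');W=pts(s)
m=(W[...,2]>.075)&(W[...,2]<.17)&(np.hypot(W[...,0]-.51,W[...,1]+.27)<.06);P=W[m]
v=cv2.fitLine(P.astype(np.float32),cv2.DIST_HUBER,0,.01,.01).ravel();v*=np.sign(v[2]);print('driver lean',np.arccos(v[2]),'zmax',P[:,2].max())
print(sign_off())
E
```

```text
tcp [0.5683 0.0111 0.2849] yaw 70.52 t 15.7 tilt 1.22 gap 0.122 F [ 0.4  0.7 -2.3]
shift [-0.   0.3 -0. ] turn 0.0
grasp [0.5713 0.0098 0.13  ] z axis [ 0.0195 -0.0087 -0.9998]
driver lean 0.39522123 zmax 0.15416669807223538
the job is handed in; nothing more can be done
None
```

The driver is in the tool pot, handle down and let go, and the cover is held level over the box. I handed the job in at about 15.8 s; the interface gives no verdict.

**Driver:** I gripped the shank, lifted it straight out, put the handle into the pot tilted, and used the pot wall to swing it upright before releasing. It now leans against the rim. The depth fit reads 0.39 rad against the 0.45 limit. The same kind of fit read about 3° high when the driver sat at its known 38°, so the true lean is probably nearer 0.35 rad. I inferred the butt's position rather than seeing it: from the tip height it sits on or near the pot floor, roughly 8 mm or less off the pot's axis.

**Cover:** My last checks before handing in showed:
- **Height:** the underside is about 16–17 mm above the bosses.
- **Tilt:** about 0.01 rad.
- **Hole alignment:** the two holes visible in the scene view lie within 1 mm of the threaded holes, measured in that same view. The plate outline and the grasp point agree to about 1.5 mm.
- **Hidden holes:** the arm hid the other two holes, so I didn't see those directly. The detector's reading for one of them, about 7–8 mm off, was a false hit.
- **View disagreement:** the top view's outline of the plate was cut off by the arm and disagreed by several mm, so I ignored it.

I measured none of the bystanders again at the end. No contact showed in the force readings or the pictures.

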